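# Make up a weighed lot of salvaged parts on a spring scale

## Robot

A 6-joint arm with a two-finger parallel gripper is mounted at the origin on the work surface. World frame = base frame: x ahead of the robot, y to its left, z up, the work surface at z = 0. Lengths are in m, angles in rad, forces in N, time in s.
With the tool pointing down it reaches from about 0.35 to 0.775 m from the base axis. Payload 7.3 kg.
Tool frame: the origin (TCP) lies midway between the tips of the shut fingers; the grasp point (between the pads) lies 19 mm behind it (tcp_to_grasp is the distance from the TCP to the grasp point, in m); z points along the fingers, y is the line along which they close (so a half turn about z gives the same grasp; the last joint's range is limited). The gripper opens to 92 mm and grips with 3 to 60 N. Pads are 19 mm wide; open, the fingers measure 130 mm over their backs; the gripper's body (75 mm by 190 mm) begins 47 mm behind the grasp point.
Start: joints at [1.194, 0.342, 1.524, -0, 1.275, -0.146], TCP at [0.12, 0.511, 0.227] pointing down, gripper open.
Joint ranges: [-2.53, 2.53], [-0.77, 2.02], [0.04, 2.7], [-1, 4.14], [0.28, 2.66], [-3.11, 3.11]. Speed limits (rad/s): [2.57, 2.57, 3.14, 3.14, 3.14, 3.14].

## Interface

Orientations are given as [roll, pitch, yaw] about the fixed x, y, z axes, in that order (R = Rz(yaw) Ry(pitch) Rx(roll)).
In Python, from cell import observe, read_camera, calibration, hand_in, tcp_to_grasp gives the robot as it stands.
- The arm moves only by the tool send_rows, never from a script. Its argument "targets" is a list of rows, each a list of 5 numbers: the opening, from 0 (shut) to 1 (fully open), then the shift along the world's x, y, z in m, then the turn about the world's z in rad. A call has 1 to 5 rows; each row shifts and turns the commanded pose from where the row before left it; what a row does not reach is not made up. A row lasts 1/10 s, in which the tool goes at most 50 mm and 8.59 degrees, less where a joint would pass 70% of its speed; a pose out of reach is approached as far as the arm can. A call is refused whole if a number of a shift passes 0.05 or a number of a turn 0.15, either way. A call with a gripper value outside its range is refused whole. The fingers move at their own pace and stop on an object; "grip_force" is the grip in N (left out, the last holds). Time passes only in rows, so rows that do not move let the fingers close. It gives the time, the measured TCP pose, the force, the opening and the grip force at its end, in the units of the state.
- observe(): the state, without advancing time (a new reading comes with each control period).
- read_camera(name): name is "side" or "top" or "wrist"; returns (picture, depth): 480x640x3 uint8, red, green, blue; 480x640 float32, m along the optical axis (not along the pixel's ray), 0 where there is no reading.
- calibration(name): a dict with "intrinsics" (3x3 intrinsics, pixels), "world_to_cam" (4x4, takes a point from world to camera coordinates); the wrist camera has in their place "hand_eye" (4x4, takes a point from camera to tool coordinates, whose origin is the TCP and whose axes are the flange's). Camera axes: x right, y up, looking along -z (the intrinsics and any distortion apply to the point x, -y, -z); pixel columns grow to the right and rows downward; lengths in m; the calibration is good to about 2 mm. A picture is of the moment at which its call begins: read the wrist's pose just before it. calibration takes no time and is no camera call.
- hand_in(): hands the job in; it is judged then, once.
The state is a dict: "time": time; "qpos": joint angles; "qvel": joint speeds; "joint_efforts": joint torques, N m; "tool_pos": TCP position; "tool_rot": TCP orientation; "contact_force": force on the tool from outside, world axes, zero at the start; "torque": the same for the moment, N m; "opening": finger opening in m; "grip_force": force on a finger pad.
Only numpy, scipy, OpenCV 4.12 (cv2) and the standard library are available. Lean on these libraries where they do the work, as an engineer would, in place of code of your own. Each camera call takes 0.05 s, during which the arm holds its last target. There are 200 camera calls.

## Task

Make up this lot of salvaged parts to weight: add chokes from the tray to the spring scale's pan, or take chokes off the pan and put them in the tray, until the pan comes to rest with its pointer within the height of the index plate. The chokes look alike but do not all weigh the same; every choke must finish either on the pan or in the tray. Leave the two metal cans, the index and everything else on the bench alone, and never push the pan down onto its bottom stop.

Things in the scene. Friction and masses are not known exactly. Their poses are not given: they have to be found in the camera images.
- choke_1: wire-wound choke: upright copper-coloured cylinder with black end flanges, 36 mm diameter, 34 mm tall; origin at the centre of its underside. All four chokes look the same but some weigh about 60 g and some about 110 g; only lifting or weighing tells which. Two start on the pan and two in the tray
- choke_2: wire-wound choke: upright copper-coloured cylinder with black end flanges, 36 mm diameter, 34 mm tall; origin at the centre of its underside. All four chokes look the same but some weigh about 60 g and some about 110 g; only lifting or weighing tells which. Two start on the pan and two in the tray
- choke_3: wire-wound choke: upright copper-coloured cylinder with black end flanges, 36 mm diameter, 34 mm tall; origin at the centre of its underside. All four chokes look the same but some weigh about 60 g and some about 110 g; only lifting or weighing tells which. Two start on the pan and two in the tray
- choke_4: wire-wound choke: upright copper-coloured cylinder with black end flanges, 36 mm diameter, 34 mm tall; origin at the centre of its underside. All four chokes look the same but some weigh about 60 g and some about 110 g; only lifting or weighing tells which. Two start on the pan and two in the tray
- can_a: closed square aluminium can, 50 x 50 x 45 mm tall, origin at the centre of its underside; one can starts in the middle of the pan and one on top of the power supply; they look the same but their contents, and so their weights, differ greatly
- can_b: closed square aluminium can, 50 x 50 x 45 mm tall, origin at the centre of its underside; one can starts in the middle of the pan and one on top of the power supply; they look the same but their contents, and so their weights, differ greatly
- scale: spring scale: grey base 200 x 180 mm, 20 mm tall, fixed to the bench, origin at the centre of its underside; it carries the sprung pan and, at local x = +135 mm, y = +30 mm, a 14 mm square graduated column 125 mm tall
- pan (a joint): how far the pan has sunk (m): 0 empty, 0.085 on its bottom stop; it sinks about 1 mm for every 10 g and settles within about a second. Unloaded, its floor is 120 mm above the bench
- pan_floor (a point): centre of the upper face of the pan's flat floor (floor 207 x 227 mm along the scale's x and y, rim 4 mm above the floor); axes as the scale's. The can sits at its centre; its chokes start about 50 mm towards local -x and 70 mm to either side, so the two corners towards local +x are free
- pointer (a point): tip of the pan's pointer, a dark bar 10 mm wide and 3 mm thick that sticks out 43 mm past the pan's local +x edge, at the height of the pan's floor; the point is at the bar's mid-thickness
- index (a joint): where the index plate is set on the column (m below 120 mm above the bench); it equals the sink of the pan at which the pointer would be exactly level with the index plate's middle
- index_mark (a point): mid-height of the index plate, a dark steel plate 8 mm tall on the graduated column right beside the pointer (on its local +y side); it is held by friction
- tray: shallow grey parts tray fixed to the bench, 210 x 230 mm outside (local x, y), walls 4 mm thick and 16 mm tall, floor 4 mm thick; origin at the centre of its underside. Its chokes start about 45 mm towards local -x and 55 mm to either side; the two corners towards local +x are free
- psu: bench power supply behind, 130 x 140 x 77 mm tall, fixed; origin at the centre of its underside
- relay: small white relay, 28 x 20 x 16 mm, lying in the middle of the tray; bystander; origin at its underside
- screwdriver: screwdriver 170 mm long lying on the bench between tray and scale; bystander; origin at its underside
- solder_spool: spool of solder standing on end, 48 mm diameter, 40 mm tall, between tray and scale; bystander; origin at its underside
- cutters: side cutters with red handles, 12 mm tall, on the bench near the robot; bystander; origin at its underside
- pliers: pliers with orange handles, 12 mm tall, on the bench near the robot; bystander; origin at its underside
- flux_jar: jar 48 mm diameter, 50 mm tall, at the far side of the bench; bystander; origin at its underside
- multimeter: yellow multimeter 150 x 80 x 32 mm lying at the far side of the bench; bystander; origin at its underside

How it is judged:
By the outcome, as a careful person would: the job done as asked, in the order asked, and still so for the second after the job is handed in, with the robot touching nothing.
It also fails if it takes over 58 s, if anything falls off the work surface, if the arm or the gripper's body presses on something with over 40 N, if the wrist force passes 120 N, or if a joint passes its speed limit or range.

## Working session

There is one attempt and no reset: what is moved stays moved. The work goes in short steps, Python scripts to look and compute and a tool call to move; the robot and the scene stay as the last step left them, time stands still between calls to the robot, and variables do not carry over. Pictures are saved under pics/ and viewed, at most 10 in all, crops included, and the job is handed in when it is done.

Besides the shell and the picture viewer there is one more tool, called after "Request:" as name(argument=value, ...), one argument or row to a line, values as JSON. send_rows: Moves the arm, as the interface text tells. Its arguments: {"type":"object","properties":{"targets":{"type":"array","items":{"type":"array","items":{"type":"number"}}},"grip_force":{"type":"number"}},"required":["targets"]}

```bash
mkdir -p pics; ls
python3 - <<'E'
from cell import *
import cv2,numpy as np
o=observe();print(o['tool_pos'],o['tool_rot'],o['contact_force'],tcp_to_grasp if not callable(tcp_to_grasp) else tcp_to_grasp())
for n in('side','top'):
    p,d=read_camera(n);c=calibration(n);print(n,c)
    cv2.imwrite(f'pics/{n}0.png',p[:,:,::-1]);np.savez(f'pics/{n}0.npz',p=p,d=d,K=c['intrinsics'],W=c['world_to_cam'])
E
```

```text
pics
[0.119914   0.51069947 0.22603299] [-3.14003784e+00 -2.38500968e-04  2.91079003e+00] [ 0.4357871   0.12336741 -0.0413799 ] 0.0188
side {'intrinsics': array([[612.49173735,   0.        , 316.73048384],
       [  0.        , 612.49173735, 245.93492954],
       [  0.        ,   0.        ,   1.        ]]), 'world_to_cam': array([[-0.99903434, -0.03947926,  0.0192817 ,  0.54529756],
       [ 0.04006173, -0.63833125,  0.76871859, -0.10566795],
       [-0.01804033,  0.76874873,  0.63929644, -1.2094056 ],
       [ 0.        ,  0.        ,  0.        ,  1.        ]])}
top {'intrinsics': array([[497.88513352,   0.        , 318.46058239],
       [  0.        , 497.88513352, 243.35188752],
       [  0.        ,   0.        ,   1.        ]]), 'world_to_cam': array([[-1.97468103e-02, -9.99591439e-01,  2.06644356e-02,
         9.22315296e-05],
       [ 9.99434111e-01, -1.91723375e-02,  2.76383749e-02,
        -5.35697420e-01],
       [-2.72308974e-02,  2.11985116e-02,  9.99404373e-01,
        -1.06427970e+00],
       [ 0.00000000e+00,  0.00000000e+00,  0.00000000e+00,
         1.00000000e+00]])}
```

View pics/side0.png

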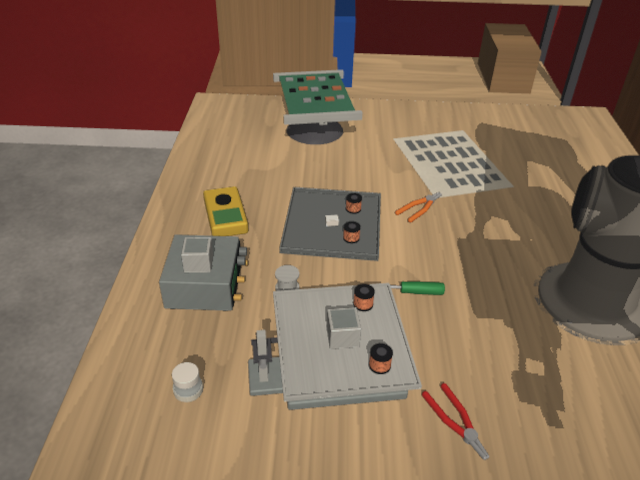

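View pics/top0.png

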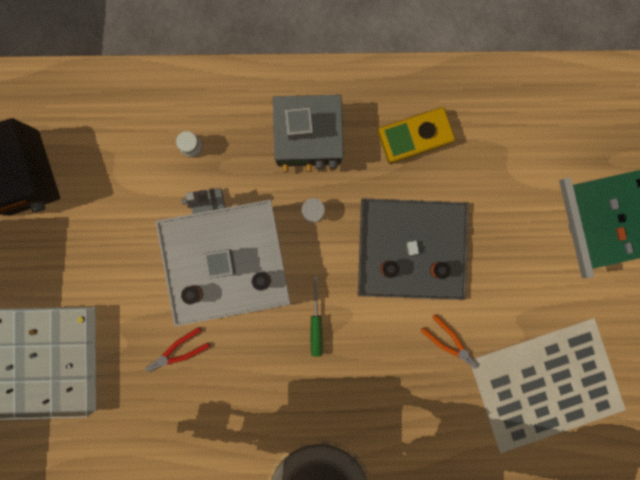

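The side view shows the scale, with its column at (263,360), pan chokes at (364,297) and (381,358), and tray chokes at (354,203) and (352,232). The top view puts the pan chokes at (191,295) and (262,281) and the tray chokes at (391,269) and (442,270). Next I measure and zoom in on the index.

```bash
cat > h.py <<'E'
import cv2,numpy as np
from cell import *
def load(n,tag): 
    z=np.load(f'pics/{n}{tag}.npz');return z['p'],z['d'],z['K'],z['W']
def shot(n,tag):
    p,d=read_camera(n);c=calibration(n)
    np.savez(f'pics/{n}{tag}.npz',p=p,d=d,K=c['intrinsics'],W=c['world_to_cam'])
    return p,d,c['intrinsics'],c['world_to_cam']
def cloud(d,K,W):
    v,u=np.indices(d.shape)
    P=np.stack([(u-K[0,2])/K[0,0]*d,-(v-K[1,2])/K[1,1]*d,-d],-1)
    return (P-W[:3,3])@W[:3,:3]
def ray(K,W,u,v,z):
    r=W[:3,:3].T@np.array([(u-K[0,2])/K[0,0],-(v-K[1,2])/K[1,1],-1]);c=-W[:3,:3].T@W[:3,3]
    return c+r*(z-c[2])/r[2]
E
python3 - <<'E'
from h import *
p,d,K,W=load('top','0');C=cloud(d,K,W)
f=lambda u,v:np.round(C[v,u],4)
print('pan',[f(*a) for a in[(240,235),(190,265),(230,300),(200,235),(260,220)]])
print('tray',[f(*a) for a in[(390,230),(440,230),(420,290)]])
print('cans',f(219,263),f(299,122),'psu',f(330,120),'spool',f(313,210))
for n,(u,v) in dict(p1=(191,295),p2=(262,281),t1=(391,269),t2=(442,270)).items():
    z=np.median(C[v-4:v+5,u-4:u+5,2]);
    w=np.zeros(d.shape,bool);w[v-16:v+17,u-16:u+17]=1
    m=w&(abs(C[...,2]-z)<.006)
    print(n,z,m.sum(),C[m][:,:2].mean(0),(C[m][:,:2].max(0)+C[m][:,:2].min(0))/2)
m=(p.min(-1)>0)&(C[...,2]>.04)&(C[...,2]<.12);mm=np.zeros_like(m);mm[195:330,150:295]=1
k=(mm&m).astype(np.uint8)
print(cv2.minAreaRect(np.argwhere(k)[:,::-1].astype(np.float32)))
for uv in[(159,221),(272,202),(288,304),(176,323)]:print('pan corner',ray(K,W,*uv,.075))
for uv in[(361,199),(468,203),(466,299),(359,296)]:print('tray corner',ray(K,W,*uv,.016))
a=p[180:220,175:240];b=load('side','0')
s=b[0][310:400,235:325]
im=np.zeros((560,720,3),np.uint8)
im[:540,:540]=0
x=cv2.resize(s,None,fx=6,fy=6,interpolation=cv2.INTER_CUBIC);im[:540,:540]=x
cv2.imwrite('pics/c1.png',im[:,:540,::-1])
E
```

```text
pan [array([0.5537, 0.149 , 0.0719]), array([0.4953, 0.2506, 0.0695]), array([0.4232, 0.1714, 0.0693]), array([0.5555, 0.2302, 0.0674]), array([0.5835, 0.1085, 0.069 ])]
tray [array([ 0.5616, -0.1659,  0.0047]), array([ 0.5597, -0.2755,  0.0021]), array([ 0.4307, -0.2275,  0.0062])]
cans [0.4985 0.184  0.1166] [0.7679 0.0251 0.122 ] psu [ 0.7827 -0.0371  0.0796] spool [6.045e-01 4.000e-04 4.170e-02]
p1 0.10363250392735407 278 [0.43757171 0.24355597] [0.43737567 0.24375885]
p2 0.10370706014070856 269 [0.46178329 0.10633357] [0.46167648 0.10638335]
t1 0.03921671632966448 238 [ 0.47829537 -0.1591322 ] [ 0.47816894 -0.15953711]
t2 0.0388305421753014 237 [ 0.47367446 -0.26696389] [ 0.47378675 -0.26781435]
((220.46316528320312, 253.73941040039062), (125.17760467529297, 117.92987823486328), 79.4608154296875)
pan corner [0.58473441 0.31007331 0.075     ]
pan corner [0.6189915  0.08318096 0.075     ]
pan corner [0.41316571 0.05464994 0.075     ]
pan corner [0.38020453 0.27859741 0.075     ]
tray corner [ 0.62873376 -0.1032507   0.016     ]
tray corner [ 0.61609588 -0.33389717  0.016     ]
tray corner [ 0.41009786 -0.32379269  0.016     ]
tray corner [ 0.42140922 -0.09438957  0.016     ]
```

View pics/c1.png

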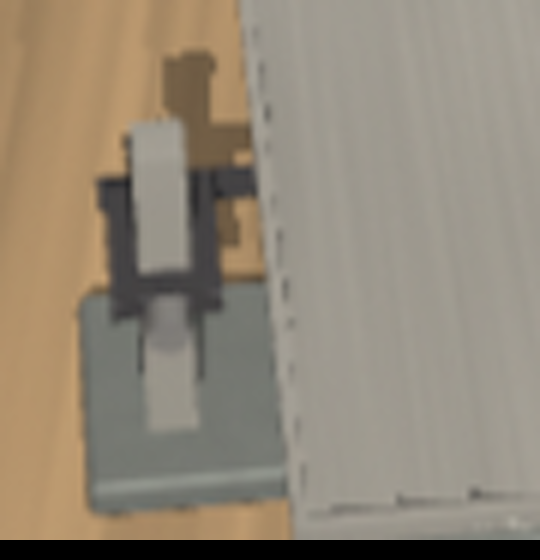

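The crop shows the column, with the pointer bar at crop row ~185 and a dark index collar around the column down to row ~300. I'll get their heights from the depth clouds.

Run:
```python
from h import *
for n,(r0,r1,c0,c1) in dict(side=(338,364,250,280),).items():
    p,d,K,W=load(n,'0');C=cloud(d,K,W)
    print(n)
    for r in range(r0,r1,2):
        print(r,' '.join(('%3d,%3d,%3d%s'%(*(1000*C[r,c]),'*' if p[r,c].sum()<270 else ' ')) for c in range(c0,c1,2)))
p,d,K,W=load('top','0');C=cloud(d,K,W)
for r in range(188,214,2):
    print(r,' '.join(('%3d,%3d,%3d%s'%(*(1000*C[r,c]),'*' if p[r,c].sum()<270 else ' ')) for c in range(180,230,3)))
```

```text
side
338 661,139,  0  658,137,  0  655,136, -2  633,242,118  630,243,119  627,244,120  624,243,119  621,242,119  624,198, 69* 621,195, 66* 617,199, 70* 614,199, 71* 610,198, 70* 607,198, 71* 604,198, 71 
340 661,140, -2  647,202, 68* 641,214, 81* 634,239,109* 630,245,117  627,244,115  624,244,116  621,243,115  622,212, 80* 619,210, 78* 617,201, 67* 613,202, 70* 610,203, 71* 607,201, 68* 603,202, 70 
342 660,148,  0  644,220, 82* 641,219, 82* 637,219, 82* 630,244,111  627,244,111  624,241,108  621,242,110  621,218, 82* 618,219, 83* 615,215, 79* 613,204, 67* 610,206, 69* 607,203, 66* 603,207, 71 
344 660,151,  0  644,221, 79* 640,224, 83* 637,221, 80* 630,243,105  627,245,108  625,240,103  621,243,106  621,221, 81  618,220, 80* 614,223, 83* 620,151,  0  616,152,  3  613,151,  1  602,214, 73 
346 659,157,  0  643,226, 79  640,228, 83* 637,227, 81* 630,246,103  627,244,102  624,243,101  621,246,104  621,225, 80  617,226, 81* 614,223, 78* 620,153, -2  616,154,  0  613,154,  0  602,219, 74 
348 659,160, -1  643,230, 80  639,230, 80* 636,230, 80* 631,243, 96  627,246, 99  624,243, 96  621,2
[... 3716 characters left out ...]
 620,190,  0* 620,183,  0*
208 617,286,  2  617,279,  3  617,273,  2  617,267,  0  615,257, 18* 615,251, 16* 615,245, 13  615,239, 11  615,231, 17  615,226, 14  615,219, 14  609,202, 69* 609,196, 70* 615,200, 12  614,193, 18  608,177, 74  608,171, 75 
210 613,287,  0  613,281, -2  613,274,  0  613,267,  0  611,257, 15  611,251, 13  611,245, 14  611,239, 12  611,232, 14  611,226, 13  610,219, 15  604,201, 75  605,196, 70  604,189, 75  604,183, 78  604,178, 70  604,172, 70 
212 609,287,  0  608,280,  1  608,273,  2  608,266,  4  607,258, 12  607,251, 12  607,244, 15  607,239, 12  601,220, 72  601,213, 75  601,208, 72  601,203, 67  601,196, 70  601,190, 70  601,185, 67  600,178, 71  600,172, 68
```

The index middle is about 78 mm up (plate top at 82) and the pointer is about 69 mm up, so the pan is roughly 85 g too heavy. I'll take the near pan choke off first, gripping along the scale's x.

Request:
send_rows(
  targets=[
    [0.6,0.029,-0.034,0,-0.1],
    [0.6,0.029,-0.034,0,-0.1],
    [0.6,0.029,-0.034,0,-0.1],
    [0.6,0.029,-0.034,0,-0.1],
    [0.6,0.029,-0.034,0,-0.1],
  ],
  grip_force=15,
)

```text
time: 0.6
tool_pos: [0.2657, 0.3395, 0.2265]
tool_rot: [-3.141, 0.0, 2.407]
contact_force: [0.8, 1.1, 0.6]
opening: 0.0574
grip_force: 0.0
```

Request:
send_rows(
  targets=[
    [0.6,0.029,-0.034,0,-0.1],
    [0.6,0.029,-0.034,0,-0.1],
    [0.6,0.029,-0.034,0,-0.1],
    [0.6,0.029,-0.034,0,-0.1],
    [0.6,0.029,-0.034,0,-0.1],
  ],
)

```text
time: 1.1
tool_pos: [0.4108, 0.1694, 0.2266]
tool_rot: [-3.141, -0.0, 1.906]
contact_force: [0.8, 0.6, -0.4]
opening: 0.055
grip_force: 0.0
```

Request:
send_rows(
  targets=[
    [0.6,0.026,-0.033,-0.02,-0.1],
    [0.6,0.026,-0.031,-0.02,-0.1],
    [0.6,0,0,0,0],
    [0.6,0,0,0,0],
    [0.6,0,0,0,0],
  ],
)

```text
time: 1.6
tool_pos: [0.4616, 0.1077, 0.187]
tool_rot: [-3.142, -0.0, 1.712]
contact_force: [-0.0, -0.8, 0.5]
opening: 0.0552
grip_force: 0.0
```

Request:
send_rows(
  targets=[
    [0.6,0,-0.001,-0.04,0],
    [0.6,0,0,-0.04,0],
    [0.6,0,0,-0.02,0],
    [0.6,0,0,-0.01,0],
    [0.6,0,0,0,0],
  ],
)

```text
time: 2.1
tool_pos: [0.4614, 0.107, 0.0765]
tool_rot: [-3.141, -0.0, 1.713]
contact_force: [-0.0, 0.2, 0.2]
opening: 0.0552
grip_force: 0.0
```

Request:
send_rows(
  targets=[
    [0.2,0,0,0,0],
    [0.2,0,0,0,0],
    [0.2,0,0,0,0],
    [0.2,0,0,0,0],
    [0.2,0,0,0,0],
  ],
)

```text
time: 2.6
tool_pos: [0.4625, 0.1061, 0.0772]
tool_rot: [3.14, 0.0, 1.711]
contact_force: [-0.2, 0.4, 0.5]
opening: 0.0357
grip_force: 15.0
```

Request:
send_rows(
  targets=[
    [0.2,0,0,0.01,0],
    [0.2,0,0,0.02,0],
    [0.2,0,0,0.03,0],
    [0.2,0,0,0.04,0],
    [0.2,0,0,0.04,0],
  ],
)

```text
time: 3.1
tool_pos: [0.4615, 0.106, 0.2186]
tool_rot: [-3.141, -0.0, 1.711]
contact_force: [1.9, -0.3, -0.7]
opening: 0.0353
grip_force: 15.0
```

Holding it. I'll carry it over the tray, then weigh from the pan's rise.

Request:
send_rows(
  targets=[
    [0.2,0.015,-0.038,0,0],
    [0.2,0.015,-0.038,0,0],
    [0.2,0.015,-0.038,0,0],
    [0.2,0.015,-0.038,0,0],
    [0.2,0.015,-0.038,0,0],
  ],
)

```text
time: 3.6
tool_pos: [0.5373, -0.0855, 0.2175]
tool_rot: [3.141, 0.0, 1.711]
contact_force: [0.7, -0.7, -0.7]
opening: 0.0355
grip_force: 15.0
```

Request:
send_rows(
  targets=[
    [0.2,0.015,-0.038,0,0],
    [0.2,0.0135,-0.038,0,0],
    [0.2,0,0,0,0],
    [0.2,0,0,0,0],
    [0.2,0,0,0,0],
  ],
)

```text
time: 4.1
tool_pos: [0.5652, -0.1589, 0.217]
tool_rot: [-3.141, -0.001, 1.711]
contact_force: [0.4, 0.2, -2.0]
opening: 0.0358
grip_force: 15.0
```

```bash
cat > m.py <<'E'
from h import *
import sys
def meas(tag,take=True):
    if take:
        for _ in range(3): 
            for n in('side','top'): shot(n,tag)
    for n in('side','top'):
        p,d,K,W=load(n,tag);C=cloud(d,K,W);v=p.sum(-1)
        X,Y,Z=np.moveaxis(C,-1,0)
        g=lambda m:(int(m.sum()),round(1000*float(np.median(Z[m])),2),round(1000*float(Z[m].mean()),2))
        # local frame from pan corners
        R=np.array([[.988,.152],[-.152,.988]]);L=(C[...,:2]-[.4993,.1816])@R.T
        zz=(Z>.055)&(Z<.1)
        ptr=zz&(L[...,0]>.11)&(L[...,0]<.144)&(abs(L[...,1])<.003)
        idx=zz&(L[...,0]>.11)&(L[...,0]<.142)&(L[...,1]>.011)&(L[...,1]<.018)
        fl=(Z>.05)&(Z<.1)&(abs(L[...,0]-.05)<.03)&(abs(L[...,1])<.09)&(abs(L[...,1])>.035)
        tr=(abs(X-.53)<.08)&(Z>-.01)&(Z<.02)&(abs(Y+.125)<.015)
        print(tag,n,'ptr',g(ptr),'idx',g(idx),'floor',g(fl),'tray',g(tr))
E
python3 -c "
from m import *
meas('0',False);meas('1');print(observe()['contact_force'],observe()['tool_pos'])"
```

```text
0 side ptr (16, 70.01, 69.88) idx (16, 81.89, 81.54) floor (1773, 68.3, 68.29) tray (539, 3.99, 4.06)
0 top ptr (50, 70.87, 70.87) idx (40, 82.61, 82.78) floor (1609, 69.3, 69.29) tray (1018, 4.87, 4.87)
1 side ptr (30, 75.9, 75.72) idx (13, 80.98, 80.88) floor (1782, 74.16, 74.15) tray (529, 3.98, 4.04)
1 top ptr (51, 76.89, 76.83) idx (40, 82.85, 82.79) floor (1627, 75.11, 75.12) tray (972, 4.76, 4.84)
[-0.34634226 -1.18294233 -1.31715325] [ 0.56556057 -0.15913716  0.21702417]
```

The choke is about 60 g, since the pan rose 5.9 mm. The remaining error is about +3 mm, which is too marginal. I'll set this one down in the tray's free corner and weigh the other pan choke.

Request:
send_rows(
  targets=[
    [0.2,0,-0.001,-0.045,0],
    [0.2,0,0,-0.045,0],
    [0.2,0,0,-0.045,0],
    [0.2,0,0,-0.04,0],
    [0.2,0,0,-0.015,0],
  ],
)

```text
time: 4.9
tool_pos: [0.5631, -0.1595, 0.0226]
tool_rot: [-3.136, -0.003, 1.711]
contact_force: [-0.8, 0.3, 0.5]
opening: 0.0355
grip_force: 15.0
```

Request:
send_rows(
  targets=[
    [0.2,0,0,-0.008,0],
    [0.2,0,0,-0.006,0],
    [0.2,0,0,0,0],
    [0.55,0,0,0,0],
    [0.6,0,0,0,0],
  ],
)

```text
time: 5.4
tool_pos: [0.5663, -0.1611, 0.0138]
tool_rot: [3.14, 0.001, 1.711]
contact_force: [-0.1, 0.3, 0.5]
opening: 0.0471
grip_force: 0.0
```

Request:
send_rows(
  targets=[
    [0.6,0,0,0,0],
    [0.6,0,0,0.02,0],
    [0.6,0,0,0.04,0],
    [0.6,0,0,0.045,0],
    [0.6,0,0,0.045,0],
  ],
)

```text
time: 5.9
tool_pos: [0.5653, -0.1608, 0.1645]
tool_rot: [-3.141, -0.0, 1.711]
contact_force: [0.9, 0.1, 0.0]
opening: 0.055
grip_force: 0.0
```

Request:
send_rows(
  targets=[
    [0.6,-0.0128,0.04,0.015,0],
    [0.6,-0.0128,0.0405,0.015,0],
    [0.6,-0.0128,0.0405,0,0],
    [0.6,-0.0128,0.0405,0,0],
    [0.6,-0.0128,0.0405,0,0],
  ],
)

```text
time: 6.4
tool_pos: [0.5009, 0.0425, 0.1934]
tool_rot: [3.14, 0.0, 1.71]
contact_force: [0.3, 0.3, 0.6]
opening: 0.0552
grip_force: 0.0
```

Request:
send_rows(
  targets=[
    [0.6,-0.0128,0.0405,0,0],
    [0.6,-0.0128,0.0405,0,0],
    [0.6,-0.0128,0.0405,0,0],
    [0.6,-0.0128,0.0405,0,0],
    [0.6,-0.0128,0.0405,0,0],
  ],
)

```text
time: 6.9
tool_pos: [0.4369, 0.2452, 0.1932]
tool_rot: [3.14, -0.0, 1.711]
contact_force: [0.6, -0.6, 0.4]
opening: 0.0548
grip_force: 0.0
```

Request:
send_rows(
  targets=[
    [0.6,0,0,-0.02,0],
    [0.6,0,0,-0.02,0],
    [0.6,0,0,0,0],
    [0.6,0,0,0,0],
  ],
)

```text
time: 7.3
tool_pos: [0.4377, 0.2436, 0.1532]
tool_rot: [3.141, -0.0, 1.711]
contact_force: [-0.2, -0.0, 0.4]
opening: 0.055
grip_force: 0.0
```

Request:
send_rows(
  targets=[
    [0.6,0,0,-0.04,0],
    [0.6,0,0,-0.02,0],
    [0.6,0,0,-0.01,0],
    [0.6,0,0,0,0],
    [0.3,0,0,0,0],
  ],
)

```text
time: 7.8
tool_pos: [0.4386, 0.2438, 0.084]
tool_rot: [3.139, -0.0, 1.71]
contact_force: [0.6, 0.1, -0.8]
opening: 0.0511
grip_force: 0.0
```

Request:
send_rows(
  targets=[
    [0.2,0,0,0,0],
    [0.2,0,0,0,0],
    [0.2,0,0,0,0],
    [0.2,0,0,0.01,0],
    [0.2,0,0,0.02,0],
  ],
)

```text
time: 8.3
tool_pos: [0.4365, 0.2432, 0.1125]
tool_rot: [-3.138, 0.001, 1.711]
contact_force: [0.2, 0.0, -0.5]
opening: 0.0354
grip_force: 15.0
```

Request:
send_rows(
  targets=[
    [0.2,0,0,0.04,0],
    [0.2,0,0,0.04,0],
    [0.2,0.005,-0.02,0.02,0],
    [0.2,0.01,-0.04,0,0],
    [0.2,0.01,-0.04,0,0],
  ],
)

```text
time: 8.8
tool_pos: [0.4628, 0.143, 0.2144]
tool_rot: [3.139, 0.0, 1.713]
contact_force: [1.0, -0.1, -1.9]
opening: 0.0355
grip_force: 15.0
```

Request:
send_rows(
  targets=[
    [0.2,0.01,-0.042,0,0],
    [0.2,0.01,-0.042,0,0],
    [0.2,0.01,-0.042,0,0],
    [0.2,0.01,-0.042,0,0],
    [0.2,0.01,-0.042,0,0],
  ],
)

```text
time: 9.3
tool_pos: [0.5125, -0.0681, 0.2135]
tool_rot: [3.141, 0.0, 1.711]
contact_force: [1.4, 0.6, -0.6]
opening: 0.0354
grip_force: 15.0
```

Request:
send_rows(
  targets=[
    [0.2,0.01,-0.042,0,0],
    [0.2,0.01,-0.042,0,0],
    [0.2,0.01,-0.042,0,0],
    [0.2,0.01,-0.042,0,0],
    [0.2,0,0,0,0],
  ],
)

```text
time: 9.8
tool_pos: [0.5527, -0.2395, 0.2127]
tool_rot: [3.141, 0.002, 1.706]
contact_force: [0.5, 0.9, -1.3]
opening: 0.0356
grip_force: 15.0
```

```bash
python3 -c "
from m import *
meas('2');print(observe()['contact_force'],observe()['tool_pos'])"
```

```text
2 side ptr (32, 86.27, 86.08) idx (13, 81.69, 81.83) floor (1803, 84.67, 84.7) tray (529, 3.96, 4.03)
2 top ptr (52, 87.33, 87.34) idx (37, 83.28, 83.0) floor (1664, 85.82, 85.75) tray (1015, 4.85, 4.82)
[ 0.138031    0.27206421 -2.22457236] [ 0.55251057 -0.2330632   0.21318539]
```

The second choke is about 110 g. With it in the tray and the 60 g one back on the pan, the pointer should sit about 1 mm from the index middle. Placing the 110 g one in the tray now.

Request:
send_rows(
  targets=[
    [0.2,0.009,-0.0365,0,0],
    [0.2,0,0,-0.045,0],
    [0.2,0,0,-0.045,0],
    [0.2,0,0,-0.045,0],
    [0.2,0,0,-0.04,0],
  ],
)

```text
time: 10.6
tool_pos: [0.5613, -0.2695, 0.0362]
tool_rot: [-3.141, -0.0, 1.712]
contact_force: [0.4, -0.5, -0.8]
opening: 0.0354
grip_force: 15.0
```

Request:
send_rows(
  targets=[
    [0.2,0,0,-0.012,0],
    [0.2,0,0,-0.008,0],
    [0.2,0,0,-0.005,0],
    [0.2,0,0,0,0],
    [0.55,0,0,0,0],
  ],
)

```text
time: 11.1
tool_pos: [0.5626, -0.2714, 0.0146]
tool_rot: [3.139, 0.002, 1.711]
contact_force: [0.2, -1.0, -0.1]
opening: 0.0401
grip_force: 0.0
```

Request:
send_rows(
  targets=[
    [0.6,0,0,0,0],
    [0.6,0,0,0,0],
    [0.6,0,0,0.03,0],
    [0.6,0,0,0.045,0],
    [0.6,0,0,0.045,0],
  ],
)

```text
time: 11.6
tool_pos: [0.5611, -0.2707, 0.134]
tool_rot: [-3.141, -0.001, 1.711]
contact_force: [0.8, 0.2, -0.1]
opening: 0.0553
grip_force: 0.0
```

Now back to the 60 g choke at (0.565,-0.161).

Request:
send_rows(
  targets=[
    [0.6,0.001,0.037,0,0],
    [0.6,0.001,0.037,0,0],
    [0.6,0.002,0.036,0,0],
    [0.6,0,0,-0.04,0],
    [0.6,0,0,-0.04,0],
  ],
)

```text
time: 12.1
tool_pos: [0.567, -0.1601, 0.0539]
tool_rot: [3.137, 0.003, 1.713]
contact_force: [0.6, -0.1, -0.6]
opening: 0.0549
grip_force: 0.0
```

Request:
send_rows(
  targets=[
    [0.6,0,0,-0.025,0],
    [0.6,0,0,-0.013,0],
    [0.6,0,0,-0.003,0],
    [0.4,0,0,0,0],
    [0.2,0,0,0,0],
  ],
)

```text
time: 12.6
tool_pos: [0.5666, -0.1614, 0.0133]
tool_rot: [3.139, 0.001, 1.711]
contact_force: [-0.3, 0.2, 0.5]
opening: 0.0435
grip_force: 0.0
```

Request:
send_rows(
  targets=[
    [0.2,0,0,0,0],
    [0.2,0,0,0,0],
    [0.2,0,0,0.02,0],
    [0.2,0,0,0.04,0],
    [0.2,0,0,0.045,0],
  ],
)

```text
time: 13.1
tool_pos: [0.5646, -0.1605, 0.117]
tool_rot: [-3.139, -0.002, 1.711]
contact_force: [0.6, 0.1, -0.3]
opening: 0.0354
grip_force: 15.0
```

Request:
send_rows(
  targets=[
    [0.2,0,0,0.045,0],
    [0.2,0,0,0.045,0],
    [0.2,-0.0147,0.038,0,0],
    [0.2,-0.0147,0.038,0,0],
    [0.2,-0.0147,0.038,0,0],
  ],
)

```text
time: 13.6
tool_pos: [0.5207, -0.0459, 0.2074]
tool_rot: [3.14, 0.0, 1.71]
contact_force: [0.6, 0.5, -0.7]
opening: 0.0357
grip_force: 15.0
```

Request:
send_rows(
  targets=[
    [0.2,-0.0147,0.038,0,0],
    [0.2,-0.0147,0.038,0,0],
    [0.2,-0.0147,0.038,0,0],
    [0.2,-0.0147,0.039,0,0],
    [0.2,0,0,0,0],
  ],
)

```text
time: 14.1
tool_pos: [0.4606, 0.1098, 0.2072]
tool_rot: [-3.141, -0.001, 1.716]
contact_force: [-0.1, -0.8, -0.6]
opening: 0.0351
grip_force: 15.0
```

Request:
send_rows(
  targets=[
    [0.2,0,0,-0.04,0],
    [0.2,0,0,-0.03,0],
    [0.2,0,0,-0.02,0],
    [0.2,0,0,0,0],
    [0.2,0,0,0,0],
  ],
)

```text
time: 14.6
tool_pos: [0.4632, 0.1057, 0.1173]
tool_rot: [3.141, 0.0, 1.71]
contact_force: [0.6, -0.1, -0.4]
opening: 0.0356
grip_force: 15.0
```

Request:
send_rows(
  targets=[
    [0.2,0,0,-0.015,0],
    [0.2,0,0,-0.006,0],
    [0.2,0,0,-0.004,0],
    [0.2,0,0,-0.003,0],
    [0.2,0,0,0,0],
  ],
)

```text
time: 15.1
tool_pos: [0.4629, 0.1061, 0.089]
tool_rot: [3.141, 0.0, 1.711]
contact_force: [-0.6, -0.5, -0.2]
opening: 0.0353
grip_force: 15.0
```

Request:
send_rows(
  targets=[
    [0.2,0,0,0,0],
    [0.2,0,0,0,0],
    [0.45,0,0,0,0],
    [0.6,0,0,0,0],
    [0.6,0,0,0,0],
  ],
)

```text
time: 15.6
tool_pos: [0.4627, 0.1061, 0.0888]
tool_rot: [3.141, 0.0, 1.711]
contact_force: [-0.2, 0.3, 0.6]
opening: 0.0521
grip_force: 0.0
```

Request:
send_rows(
  targets=[
    [0.6,0,0,0.01,0],
    [0.6,0,0,0.03,0],
    [0.6,0,0,0.045,0],
    [0.6,0,0,0.045,0],
    [0.6,0.01,-0.04,0,0],
  ],
)

```text
time: 16.1
tool_pos: [0.4752, 0.0687, 0.2256]
tool_rot: [3.129, 0.0, 1.716]
contact_force: [1.8, -0.8, -0.9]
opening: 0.0548
grip_force: 0.0
```

Request:
send_rows(
  targets=[
    [0.6,0,-0.045,0,0],
    [0.6,0,-0.045,0,0],
    [0.6,0,-0.045,0,0],
    [0.6,0,-0.045,0,0],
    [0.6,0,-0.045,0,0],
  ],
)

```text
time: 16.6
tool_pos: [0.4724, -0.1607, 0.2197]
tool_rot: [3.141, 0.0, 1.711]
contact_force: [0.0, -0.2, -0.2]
opening: 0.0547
grip_force: 0.0
```

Request:
send_rows(
  targets=[
    [0.6,-0.04,0,0,0],
    [0.6,-0.04,0,0,0],
    [0.6,0,0,0,0],
    [0.6,0,0,0,0],
    [0.6,0,0,0,0],
  ],
)

```text
time: 17.1
tool_pos: [0.3936, -0.1591, 0.2195]
tool_rot: [3.14, 0.001, 1.711]
contact_force: [0.3, 0.2, 0.1]
opening: 0.0551
grip_force: 0.0
```

```bash
python3 -c "
from m import *
meas('3')
import cv2
p,d,K,W=load('side','3');cv2.imwrite('pics/side3.png',p[:,:,::-1]);o=observe();print(o['tool_pos'],o['time'])"
```

```text
3 side ptr (32, 80.41, 80.29) idx (12, 81.05, 81.07) floor (1788, 78.98, 79.01) tray (531, 3.79, 3.81)
3 top ptr (51, 81.43, 81.45) idx (37, 82.36, 82.8) floor (1648, 80.0, 80.02) tray (1017, 5.04, 4.96)
[ 0.39306064 -0.1587618   0.21862398] 17.4
```

View pics/side3.png

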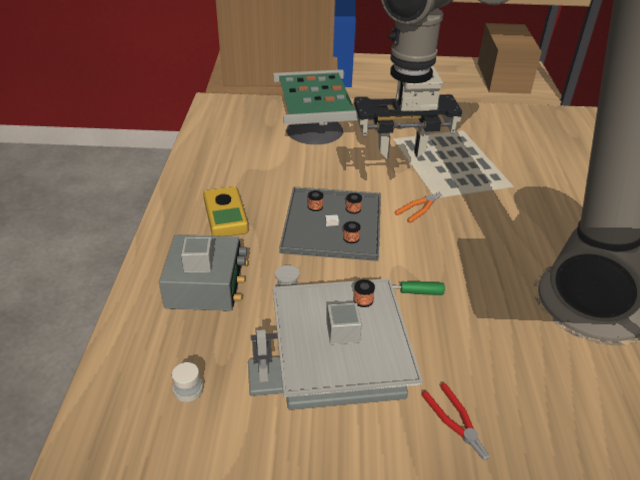

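The side view shows three chokes upright in the tray, at (316,200), (354,203) and (352,232), and one on the pan at (364,292). Nothing else has moved. The pointer is about 1 to 2 mm above the index middle, inside the plate's ±4 mm.

```bash
python3 -c "
from cell import *
print(hand_in())"
```

```text
the job is handed in; nothing more can be done
None
```

I moved one 110 g choke from the pan to the tray, so the pan now rests with its pointer about 1–2 mm above the index plate's middle, inside its 8 mm height; one choke is on the pan, three are in the tray, and the job is handed in at about 17 s.

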